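Hook the pole into the ring and pull the display sash down

ROBOT

A 6-joint arm with a two-finger parallel gripper is mounted at the origin on the work surface. World frame = base frame: x ahead of the robot, y to its left, z up, the work surface at z = 0. Lengths are in mm, angles in rad, forces in N, time in s.
With the tool pointing down it reaches from about 275 to 750 mm from the base axis. Payload 10.2 kg.
Tool frame: the origin (TCP) lies between the finger pads; the fingertips stand 17 mm ahead of it and the grasp point (between the pads) lies 2 mm behind it; y points along the fingers, x is the direction in which the jaws open and shut, and the axes are right-handed (so a half turn about y gives the same grasp; the last joint's range is limited). The gripper opens to 85 mm and grips with 20 to 120 N. Pads are 22 mm wide; open, the fingers measure 114 mm over their backs; the gripper's body (76 mm by 85 mm) begins 54 mm behind the grasp point. The pads swing forward as they close: fully open they stand 13 mm farther back than shut.
Start: joints at [0.916, 0.313, 1.498, -0, 1.331, -0.223], TCP at [219.729, 476.813, 248.294] pointing down, gripper open.
Joint ranges: [-2.94, 2.94], [-0.97, 2.17], [0.19, 2.56], [-1.23, 4.37], [0.02, 3.11], [-2.88, 2.88]. Speed limits (rad/s): [2.39, 2.39, 3.01, 3.14, 3.14, 3.14].

INTERFACE

Orientations are given as a unit quaternion [w, x, y, z].
In Python, from rig import ctrl gives the robot as it stands.
- The arm moves only by the tool jog_arm, never from a script. Its argument "targets" is a list of rows, each an object with "offset": the shift along the tool's x, y, z in m, a list of three; "yaw": the turn about the tool's y in rad. In form: [{"offset": [dx, dy, dz], "yaw": yaw}, ...]. A call has 1 to 12 rows; each row is the pose to reach, as a shift and turn from the pose measured when the call began, along the tool's axes at that moment; what a row does not reach only later rows make up. A row lasts 1/12 s, in which the tool goes at most 41.7 mm and 7.16 degrees, less where a joint would pass 70% of its speed; a pose out of reach is approached as far as the arm can. A call with a gripper value outside its range is refused whole. "fingers" is the finger opening in m, from 0 to 0.0854, set as the call begins (left out, the last holds). The fingers move at their own pace and stop on an object; "grip_force" is the grip in N (left out, the last holds). Time passes only in rows, so rows that repeat a pose let the fingers close. It gives the time, the measured TCP pose, the force and the opening at its end, in the units of the state.
- ctrl.sense(): the state, without advancing time (a new reading comes with each control period).
- ctrl.capture(name): name is "scene" or "top"; returns a dict with "img" (420x560x3 uint8, red, green, blue), "intrinsics" (3x3 intrinsics, pixels), "T" (4x4, takes a point from camera to world coordinates). Camera axes: x right, y up, looking along -z (the intrinsics and any distortion apply to the point x, -y, -z); pixel columns grow to the right and rows downward; lengths in mm; the calibration is good to about 2 mm. A picture is of the moment at which its call begins. There is no depth.
- ctrl.finish_job(): hands the job in, once; it reports no verdict.
Trained networks look in the newest picture that a camera, given by its name, has taken for a name from the list of things; names that differ only in an ending like _2 or _b are one class to them, and where a whole thing is asked for, a point or a joint stands for the part that bears it (a point fixed in the world has none). Each returns a list of dicts, best first, with "score" (0 to 1); they miss things now and then, are a little off and sometimes report something else, mostly with a low value. They report only what shows in the picture. A call takes as long as a camera call.
- ctrl.boxes_of(camera, target): "box" ([left, top, right, bottom] in pixels, round what is visible of it).
- ctrl.regions_of(camera, target): "region" (420x560 bool, what is visible of it) and "box" ([left, top, right, bottom] in pixels, round what is visible of it).
The state is a dict: "time_s": time; "joints": joint angles; "dq": joint speeds; "tau": joint torques, N m; "eef_pos": TCP position; "ee_rot": TCP orientation; "force": force on the tool from outside, world axes, zero at the start; "wrist_torque": the same for the moment, N m; "grip_width": opening from 0.0 (shut) to 1.0 (fully open).
Only numpy, scipy, OpenCV 4.12 (cv2) and the standard library are available. Lean on these libraries where they do the work, as an engineer would, in place of code of your own. Each camera call takes 0.05 s, during which the arm holds its last target.

TASK

Close the charm display case for the night: take the pole with the bent hook off its rest, drop its hook down into the brass ring on the raised glass sash, and with the hook in the ring pull the sash fully down. Then lift the hook out and lay the pole back on its rest just as you found it.

Things in the scene. Friction and masses are not known exactly. Their poses are not given: they have to be found in the camera images.
- pole_grip (a point): Hook pole lying level on a dark wooden rest: middle of its square light-wood handle (90 long, 24 wide and high), 75 mm above the table. x runs along the pole to the hook, z up. Two V cradles (12 mm thick, tops 15 mm above the axis, mouths 35 mm) hold it at x -70 and +75 mm; between them the fingers have room down to the rest's base, 12 mm high. 0.16 kg. The rest is fixed.
- hook_tip (a point): Lower end of that pole's hook, at x 150, z -45 mm in the frame of pole_grip, same axes: the 10 mm steel shaft runs level from the handle to x = 150 mm, then bends straight down, 45 mm from axis to end. A like pole on a like rest beside it ends in a level crossbar instead: not needed.
- ring (a point): Centre of the brass ring standing out level, 50 mm in front of the glass sash of the dark wooden case (320 wide, 300 mm high). It lies flat, open from above: 44 mm clear inside, bar 8 mm thick. x points level from the ring into the case (come with the pole along it), z up. It rides with the sash: 260 mm above the table when fully up, 140 mm when fully down.
- sash (a joint): How far the sash has come down, in m: 0 fully up, 0.12 fully down at its stop. It slides straight down in its guides, is counterbalanced, needs about 3 N and stays where it is left.

How it is judged (in metres and radians):
On the way, in this order (a step that is already met when the one before it is completed fails the run):
1. the pole's hook hangs in the ring while the sash is still up (horizontal distance between hook_tip and ring below 0.024 m and z of hook_tip in the frame of ring below -0.012 m and value of joint sash below 0.06 m), for 0.1 s.
2. the sash is down with the hook still in the ring (horizontal distance between hook_tip and ring below 0.028 m and z of hook_tip in the frame of ring below -0.008 m and value of joint sash above 0.108 m), for 0.1 s.
At the end, for the whole second after the job is handed in: the sash is down (within 12 mm of its stop) and the hook pole lies on its rest again, its handle within 30 mm and its hook end within 35 mm of where they were at the start (value of joint sash above 0.108 m and distance of pole_grip from where it was at the start of the episode below 0.03 m and distance of hook_tip from where it was at the start of the episode below 0.035 m); the robot touches nothing.
It also fails if it takes over 48 s, if anything falls off the work surface, if the arm or the gripper's body presses on something with over 40 N, if the wrist force passes 120 N, or if a joint passes its speed limit or range.

## Working session

There is one attempt and no reset: what is moved stays moved. The work goes in short steps, Python scripts to look and compute and a tool call to move; the robot and the scene stay as the last step left them, time stands still between calls to the robot, and variables do not carry over. Pictures are saved under pics/ and viewed, and the job is handed in when it is done.

Besides the shell and the picture viewer there is one more tool, called after "Emit:" as name(argument=value, ...) on one line, values as JSON. jog_arm: Moves the arm, as the interface text tells. Its arguments: {"type":"object","properties":{"targets":{"type":"array"},"fingers":{"type":"number"},"grip_force":{"type":"number"}},"required":["targets"]}

```bash
ls; mkdir -p pics; cat > h.py <<'E'
from rig import ctrl
import cv2, numpy as np
from scipy.spatial.transform import Rotation as R
def cap(n,f=None):
    c=ctrl.capture(n)
    if f: cv2.imwrite('pics/'+f,c['img'][:,:,::-1])
    return c
def ray(c,u,v):
    K=c['intrinsics'];T=c['T']
    d=np.linalg.inv(K)@[u,v,1.]; d=np.array([d[0],-d[1],-d[2]])
    return T[:3,3],T[:3,:3]@d
def atz(c,u,v,z):
    o,d=ray(c,u,v); return o+d*(z-o[2])/d[2]
def proj(c,p):
    T=np.linalg.inv(c['T']);q=T[:3,:3]@np.array(p,float)+T[:3,3]
    q=c['intrinsics']@[q[0],-q[1],-q[2]]; return q[:2]/q[2]
E
python3 - <<'E'
from h import *
for n in ['scene','top']:
    c=cap(n,n+'0.png'); print(n,c['intrinsics'].tolist(),np.round(c['T'],3).tolist(),c.keys())
    for t in ['pole_grip','hook_tip','ring','sash']:
        for b in ctrl.boxes_of(n,t)[:3]: print(t,np.round(b['score'],2),np.round(b['box'],1))
s=ctrl.sense();print(s)
E
```

```text
pics
scene [[421.26750071649803, 0.0, 277.0458536810568], [0.0, 421.26750071649803, 210.33853421494842], [0.0, 0.0, 1.0]] [[-0.084, 0.757, -0.648, -21.543], [-0.996, -0.057, 0.062, 25.191], [0.01, 0.651, 0.759, 852.034], [0.0, 0.0, 0.0, 1.0]] dict_keys(['img', 'intrinsics', 'T'])
pole_grip 0.67 [124.4 272.6 244.5 297.6]
hook_tip 0.8 [120.1 276.3 243.1 297.7]
ring 0.57 [351.9 112.6 408.2 250.4]
sash 0.61 [350.7 112.1 407.6 246. ]
top [[463.26875330287425, 0.0, 281.75638999963115], [0.0, 463.26875330287425, 205.78178940759764], [0.0, 0.0, 1.0]] [[0.021, 0.987, -0.158, 365.651], [-1.0, 0.023, 0.01, -6.785], [0.013, 0.158, 0.987, 1190.031], [0.0, 0.0, 0.0, 1.0]] dict_keys(['img', 'intrinsics', 'T'])
pole_grip 0.84 [147.5 232.9 255.4 248.7]
hook_tip 0.95 [149.  235.2 253.7 247.7]
ring 0.66 [365.4  94.4 414.2 246.5]
sash 0.72 [365.2  96.1 410.7 243.3]
{'time_s': 0.5, 'joints': array([ 9.15598740e-01,  3.12923475e-01,  1.49772829e+00, -1.42919779e-05,
        1.33098740e+00, -2.23406825e-01]), 'dq': array([ 0.00179222, -0.000366  , -0.00106833,  0.00068165,  0.00194818,
       -0.00086196]), 'tau': array([-1.23565318e-03, -4.11935806e+01, -2.59770638e+01, -1.87788573e-04,
        6.53938405e-04, -7.93330798e-06]), 'eef_pos': array([219.72815757, 476.80552626, 248.27149726]), 'ee_rot': array([-0.5954927 ,  0.59551309,  0.38126864, -0.38129625]), 'force': array([0.64653695, 0.25482958, 0.20292604]), 'wrist_torque': array([0.00289983, 0.03618064, 0.0149566 ]), 'grip_width': 0.9995077874681335}
```

```bash
python3 - <<'E'
import cv2
for n in ['scene','top']:
    a=cv2.imread(f'pics/{n}0.png'); cv2.imwrite(f'pics/{n}0b.png',cv2.resize(a,(800,600),interpolation=cv2.INTER_CUBIC))
E
```

```text
(no output)
```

View pics/scene0.png

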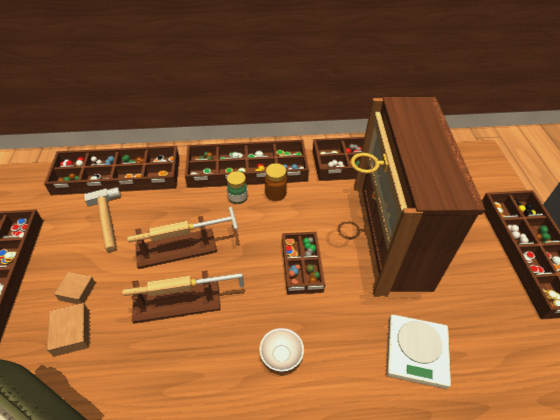

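View pics/top0.png

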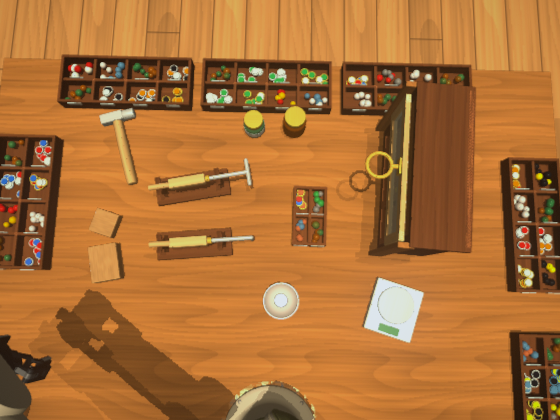

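```bash
python3 - <<'E'
import cv2,numpy as np
a=cv2.imread('pics/top0.png'); b=cv2.imread('pics/scene0.png')
x=cv2.resize(a[215:275,140:270],(780,360),interpolation=cv2.INTER_CUBIC)
cv2.imwrite('pics/z1.png',x)
x=cv2.resize(b[255:325,115:255],(800,400),interpolation=cv2.INTER_CUBIC)
cv2.imwrite('pics/z2.png',x)
x=np.hstack([cv2.resize(a[75:260,335:485],(400,493),interpolation=cv2.INTER_CUBIC),cv2.resize(b[90:275,335:485],(400,493),interpolation=cv2.INTER_CUBIC)])
cv2.imwrite('pics/z3.png',x)
E
```

```text
(no output)
```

View pics/z1.png

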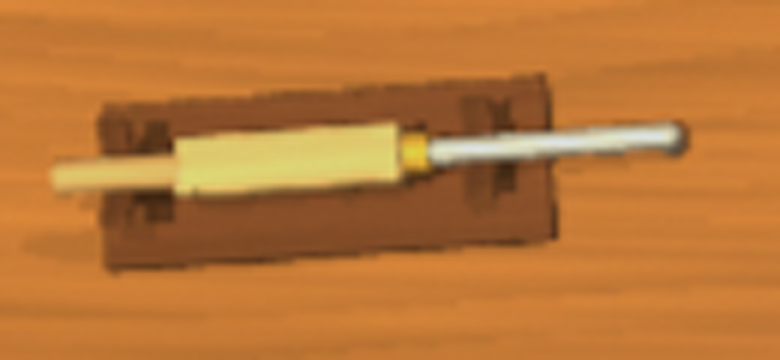

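View pics/z2.png

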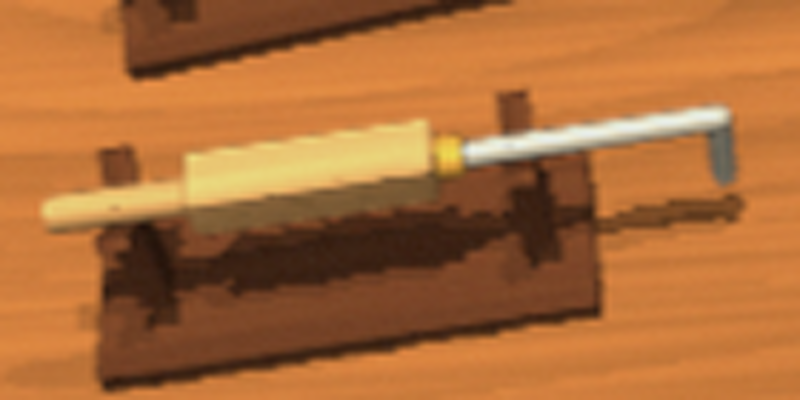

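View pics/z3.png

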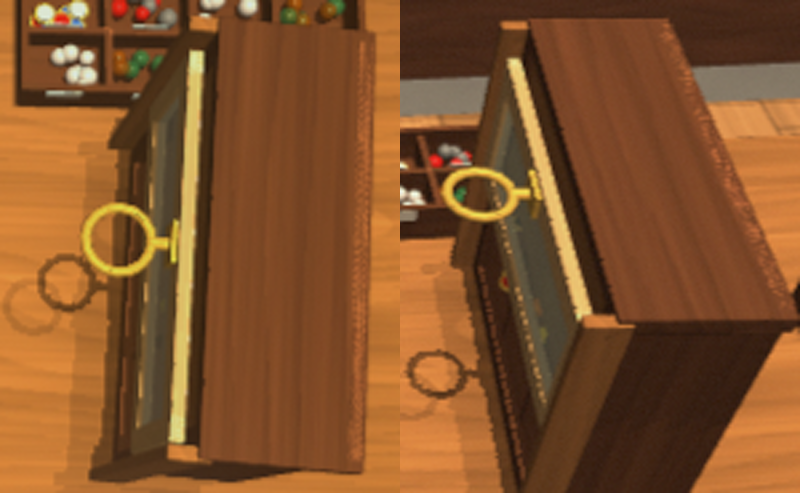

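```bash
cat > g.py <<'E'
from h import *
E
python3 - <<'E'
from h import *
C={n:cap(n) for n in ['scene','top']}
t,s=C['top'],C['scene']
f=lambda u,v:(140+(u+.5)/6-.5,215+(v+.5)/6-.5)
cs=[atz(t,*f(*p),87) for p in [(175,138),(397,123),(400,181),(178,195)]]
print('top corners',np.round(cs,1)); print('mean',np.mean(cs,0))
print('sizes',[np.linalg.norm(cs[i]-cs[(i+1)%4]).round(1) for i in range(4)])
for z in (80,75): print('bend',atz(t,*f(680,136),z))
print('tail',atz(t,*f(52,177),75))
k=5.714
fs=lambda u,v:(115+(u+.5)/k-.5,255+(v+.5)/k-.5)
cs=[atz(s,*fs(*p),87) for p in [(184,155),(428,121),(436,175),(188,207)]]
print('scene top corners',np.round(cs,1),np.mean(cs,0)); print('bend',atz(s,*fs(726,112),78)); print('tip',atz(s,*fs(724,182),32))
def tri(a,b):
    (o1,d1),(o2,d2)=ray(t,*a),ray(s,*b)
    d1/=np.linalg.norm(d1);d2/=np.linalg.norm(d2)
    A=np.c_[d1,-d2];x=np.linalg.lstsq(A,o2-o1,rcond=None)[0]
    p,q=o1+x[0]*d1,o2+x[1]*d2; return (p+q)/2,np.linalg.norm(p-q)
def ring(n,y0,y1,x0,x1):
    im=C[n]['img'][y0:y1,x0:x1].astype(int)
    m=((im[...,0]>140)&(im[...,1]>110)&(im[...,2]<110)).astype(np.uint8)
    cn=max(cv2.findContours(m,cv2.RETR_CCOMP,cv2.CHAIN_APPROX_NONE)[0],key=cv2.contourArea)
    # hole
    cns,h=cv2.findContours(m,cv2.RETR_CCOMP,cv2.CHAIN_APPROX_NONE)
    hole=[c for c,hh in zip(cns,h[0]) if hh[3]>=0]; hole=max(hole,key=cv2.contourArea)
    e=cv2.fitEllipse(hole); print(n,e[0][0]+x0,e[0][1]+y0,e[1]); return e[0][0]+x0,e[0][1]+y0
a=ring('top',140,190,360,400); b=ring('scene',145,180,345,385)
print('ring',tri(a,b), atz(t,*a,260),atz(s,*b,260))
# case top front edge, sash bar ends
ft=lambda u,v:(335+(u+.5)/2.6667-.5,75+(v+.5)/2.6667-.5)
for p in [(203,22),(183,452),(218,22),(202,458),(370,30),(360,470)]: print('case',atz(t,*ft(*p),300))
for p in [(197,52),(179,442)]: print('sashbar',atz(t,*ft(*p),300),atz(t,*ft(*p),290))
fb=lambda u,v:(335+(u-400+.5)/2.6667-.5,90+(v+.5)/2.6667-.5)
for p,q in [((197,52),(514,60)),((179,442),(585,318))]: print('sashtri',tri(ft(*p),fb(*q)))
print('ringstem',tri(ft(176,242),fb(536,194)))
E
```

```text
top corners [[459.2 249.1  87. ]
 [467.1 161.7  87. ]
 [444.1 159.4  87. ]
 [436.7 246.6  87. ]]
mean [451.76195704 204.19818164  87.        ]
sizes [np.float64(87.8), np.float64(23.1), np.float64(87.5), np.float64(22.6)]
bend [465.08353217  49.61684964  80.        ]
bend [465.53141556  49.87090309  75.        ]
tail [443.48758192 299.94816676  75.        ]
scene top corners [[457.4 249.2  87. ]
 [465.  161.5  87. ]
 [441.9 157.4  87. ]
 [435.6 245.2  87. ]] [449.97999965 203.31666551  87.        ]
bend [466.02984204  52.22331717  78.        ]
tip [463.34665901  55.54074961  32.        ]
top 380.20409774780273 164.85936546325684 (19.551958084106445, 21.30756187438965)
scene 364.3254814147949 162.2225399017334 (14.38422966003418, 21.10790252685547)
ring (array([ 606.46251428, -217.54029715,  254.61300123]), np.float64(3.096142948610926)) [ 604.8106601  -217.86589456  260.        ] [ 600.86474544 -213.77298484  260.        ]
case [ 767.80970574 -273.49780076  300.        ]
case [ 438.51639062 -251.51047736  300.        ]
case [ 768.12381111 -285.01582652  300.        ]
case [ 434.48979831 -265.19188754  300.        ]
case [ 764.8267923  -401.67049482  300.        ]
case [ 428.37630408 -379.53994117  300.        ]
sashbar [ 743.49645344 -268.36018123  300.        ] [ 747.74176257 -271.29912884  290.        ]
sashbar [ 445.68789958 -248.75257265  300.        ] [ 446.58716327 -251.47121782  290.        ]
sashtri (array([ 757.78018796, -278.21837803,  266.36421625]), np.float64(0.05394491309830312))
sashtri (array([ 447.50610665, -249.82842279,  286.70137366]), np.float64(5.0851456623738684))
ringstem (array([ 607.21415891, -262.68609918,  250.20781255]), np.float64(0.6609565957285309))
```

```bash
cat >> h.py <<'E'
def st():
    s=ctrl.sense(); q=s['ee_rot']; r=R.from_quat([q[1],q[2],q[3],q[0]]); return s,np.array(s['eef_pos']),r
def plan(target,poleyaw=None,flip=0):
    s,p,r=st(); M=r.as_matrix()
    print('t',s['time_s'],'p',p.round(1),'F',np.round(s['force'],1),'grip',round(s['grip_width'],3)); print('tool axes',M.round(3).tolist())
    off=M.T@(np.array(target)-p)/1000
    yaw=0
    z=M[:,2]; cur=np.arctan2(z[1],z[0])
    print('tool z heading',cur.round(4))
    if poleyaw is not None:
        # tool z lies along pole (or opposite); world yaw change a -> about tool y (down) = -a
        a=(poleyaw-cur+np.pi/2)%np.pi-np.pi/2
        yaw=a*np.sign(M[2,1])
        print('yaw',round(yaw,4))
    print('offset',off.round(4)); return off,yaw
E
python3 - <<'E'
from h import *
plan([451,204,150],-1.483); print(st()[0]['joints'])
E
```

```text
t 0.6 p [219.7 476.8 248.3] F [-0.5  0.3 -0.4] grip 1.0
tool axes [[0.418, -0.0, -0.908], [0.908, -0.0, 0.418], [-0.0, -1.0, -0.0]]
tool z heading 2.7098
yaw 1.0512
offset [-0.151   0.0983 -0.3242]
[ 9.15599855e-01  3.12893627e-01  1.49774769e+00 -3.46209367e-05
  1.33102103e+00 -2.23422370e-01]
```

Emit:
jog_arm(targets=[{"offset": [-0.015, 0.01, -0.032], "yaw": 0.1}, {"offset": [-0.03, 0.02, -0.065], "yaw": 0.2}, {"offset": [-0.045, 0.03, -0.097], "yaw": 0.31}, {"offset": [-0.06, 0.039, -0.13], "yaw": 0.42}, {"offset": [-0.075, 0.049, -0.162], "yaw": 0.53}, {"offset": [-0.09, 0.059, -0.195], "yaw": 0.63}, {"offset": [-0.105, 0.069, -0.227], "yaw": 0.74}, {"offset": [-0.12, 0.079, -0.26], "yaw": 0.84}, {"offset": [-0.136, 0.089, -0.292], "yaw": 0.95}, {"offset": [-0.151, 0.098, -0.324], "yaw": 1.051}, {"offset": [-0.151, 0.098, -0.324], "yaw": 1.051}, {"offset": [-0.151, 0.098, -0.324], "yaw": 1.051}])

```text
time_s: 1.6
eef_pos: [451.4, 202.9, 149.8]
ee_rot: [-0.706, 0.707, 0.03, -0.031]
force: [-1.0, -0.6, 1.0]
grip_width: 1.005
```

```bash
python3 - <<'E'
from h import *
plan([451,204,73],-1.483); c=cap('scene','s1.png')
a=cv2.imread('pics/s1.png'); cv2.imwrite('pics/s1z.png',cv2.resize(a[170:330,80:280],(800,600)))
E
```

```text
t 1.6 p [451.4 202.9 149.8] F [-1.  -0.6  1. ] grip 1.005
tool axes [[0.996, -0.001, -0.085], [0.085, -0.0, 0.996], [-0.001, -1.0, -0.0]]
tool z heading 1.6561
yaw -0.0024
offset [-0.0002  0.0768  0.0012]
```

View pics/s1z.png

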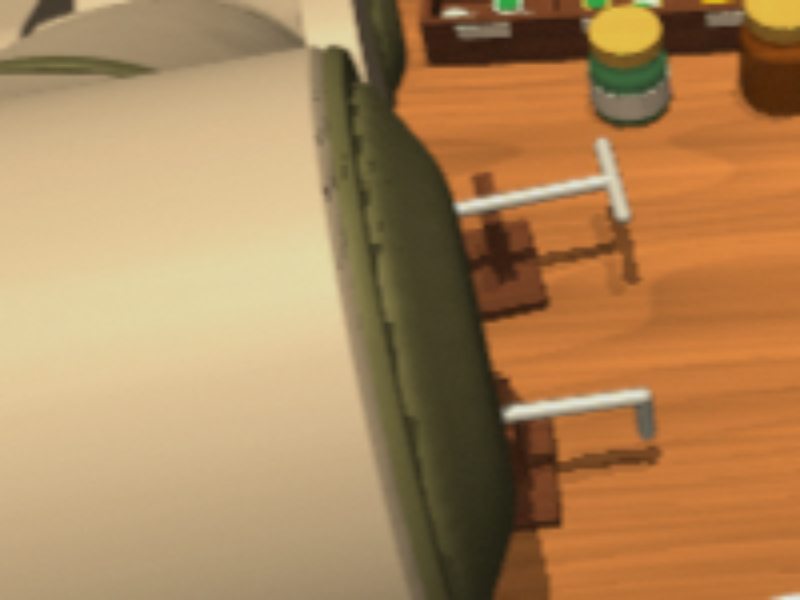

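The forearm hides the handle, but the hook end still shows at about (240,277) in the full picture, unchanged. I'm going down to grasp.

Emit:
jog_arm(targets=[{"offset": [0, 0.025, 0.001], "yaw": -0.002}, {"offset": [0, 0.05, 0.001], "yaw": -0.002}, {"offset": [0, 0.07, 0.001], "yaw": -0.002}, {"offset": [0, 0.077, 0.001], "yaw": -0.002}, {"offset": [0, 0.077, 0.001], "yaw": -0.002}], fingers=0.0854)

```text
time_s: 2.07
eef_pos: [449.6, 205.6, 72.4]
ee_rot: [-0.706, 0.706, 0.031, -0.033]
force: [0.2, -0.0, 0.3]
grip_width: 1.001
```

Emit:
jog_arm(targets=[{"offset": [0, 0, 0], "yaw": 0}, {"offset": [0, 0, 0], "yaw": 0}, {"offset": [0, 0, 0], "yaw": 0}, {"offset": [0, 0, 0], "yaw": 0}, {"offset": [0, 0, 0], "yaw": 0}, {"offset": [0, 0, 0], "yaw": 0}, {"offset": [0, 0, 0], "yaw": 0}, {"offset": [0, 0, 0], "yaw": 0}, {"offset": [0, 0, 0], "yaw": 0}], fingers=0.0, grip_force=100)

```text
time_s: 2.82
eef_pos: [452.4, 205.9, 74.0]
ee_rot: [0.707, -0.706, -0.034, 0.031]
force: [8.8, 1.5, 1.4]
grip_width: 0.264
```

```bash
python3 - <<'E'
from h import *
plan([451,204,73],-1.483)
E
```

```text
t 2.8167 p [452.4 205.9  74. ] F [8.8 1.5 1.4] grip 0.264
tool axes [[0.996, 0.005, -0.091], [0.091, 0.001, 0.996], [0.005, -1.0, 0.001]]
tool z heading 1.6623
yaw 0.0037
offset [-0.0016  0.001  -0.0018]
```

Emit:
jog_arm(targets=[{"offset": [0, -0.01, 0], "yaw": 0}, {"offset": [0, -0.03, 0], "yaw": 0}, {"offset": [0, -0.06, 0], "yaw": 0}, {"offset": [0, -0.09, 0], "yaw": 0}, {"offset": [0, -0.12, 0], "yaw": 0}, {"offset": [0, -0.15, 0], "yaw": 0}, {"offset": [0, -0.18, 0], "yaw": 0}, {"offset": [0, -0.21, 0], "yaw": 0}, {"offset": [0, -0.24, 0], "yaw": 0}, {"offset": [0, -0.265, 0], "yaw": 0}, {"offset": [0, -0.27, 0], "yaw": 0}, {"offset": [0, -0.27, 0], "yaw": 0}])

```text
time_s: 3.82
eef_pos: [451.1, 205.6, 345.1]
ee_rot: [0.707, -0.706, -0.035, 0.03]
force: [0.3, -0.2, -1.3]
grip_width: 0.264
```

```bash
python3 - <<'E'
from h import *
c=cap('scene','s2.png')
print(plan([615,-20,342],-1.646))
E
```

```text
t 3.8667 p [450.7 205.5 343.4] F [ 0.6  0.7 -3. ] grip 0.262
tool axes [[0.996, 0.004, -0.091], [0.091, 0.001, 0.996], [0.004, -1.0, 0.001]]
tool z heading 1.6622
yaw 0.1666
offset [ 0.143   0.0018 -0.2396]
(array([ 0.14299568,  0.00181707, -0.23959966]), np.float64(0.16661131701884724))
```

View pics/s2.png

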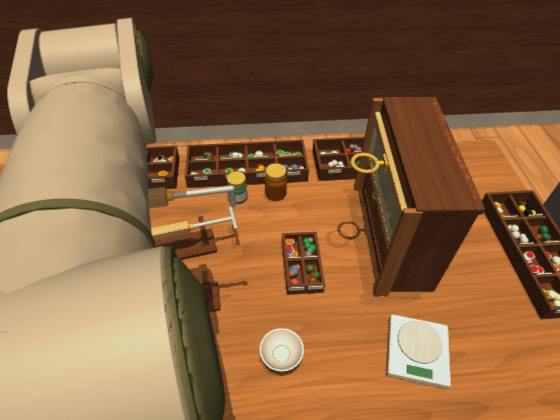

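The pole is lifted and level, with the hook at about (233,188)–(234,205). The ring is still up at (364,162). Next I move to a point short of it.

Emit:
jog_arm(targets=[{"offset": [0.014, 0, -0.024], "yaw": 0.017}, {"offset": [0.028, 0, -0.048], "yaw": 0.033}, {"offset": [0.043, 0, -0.072], "yaw": 0.05}, {"offset": [0.057, 0, -0.096], "yaw": 0.067}, {"offset": [0.071, 0, -0.12], "yaw": 0.083}, {"offset": [0.086, 0, -0.144], "yaw": 0.1}, {"offset": [0.1, 0, -0.168], "yaw": 0.117}, {"offset": [0.114, 0, -0.192], "yaw": 0.133}, {"offset": [0.128, 0, -0.216], "yaw": 0.15}, {"offset": [0.143, 0, -0.24], "yaw": 0.167}, {"offset": [0.143, 0, -0.24], "yaw": 0.167}, {"offset": [0.143, 0, -0.24], "yaw": 0.167}])

```text
time_s: 4.87
eef_pos: [615.1, -21.4, 340.7]
ee_rot: [0.707, -0.706, 0.028, -0.027]
force: [-0.2, 0.5, -1.4]
grip_width: 0.266
```

```bash
python3 - <<'E'
from h import *
for n in ['scene','top']:
  c=cap(n,n[0]+'3.png')
  s,p,r=st(); d=-r.as_matrix()[:,2]
  tip=p+[0,0,1]+150*d+[0,0,-45]; print(n,'tip',tip.round(1),proj(c,tip),'bend',proj(c,tip+[0,0,45]),'ring',proj(c,[604,-217,258]))
plan([615,-67,342],-1.646)
a=cv2.imread('pics/s3.png')[110:230,250:410];b=cv2.imread('pics/t3.png')[110:230,250:410]
cv2.imwrite('pics/st3.png',np.vstack([cv2.resize(x,(400*1,300),interpolation=cv2.INTER_CUBIC) for x in(a,b)]))
E
```

```text
scene tip [ 603.4 -170.   297.2] [345.55336177 148.65128486] bend [348.7012508  130.68047235] ring [365.36688149 161.82314763]
top tip [ 603.4 -169.5  298.1] [360.19382093 160.29368094] bend [364.49483423 154.23173121] ring [379.57656769 165.4663658 ]
t 4.9667 p [614.6 -19.9 342.4] F [ 0.2 -0.3 -1.7] grip 0.261
tool axes [[0.997, 0.002, 0.075], [-0.075, 0.002, 0.997], [0.001, -1.0, 0.002]]
tool z heading 1.4956
yaw 0.0001
offset [ 0.0039  0.0003 -0.0469]
```

View pics/st3.png

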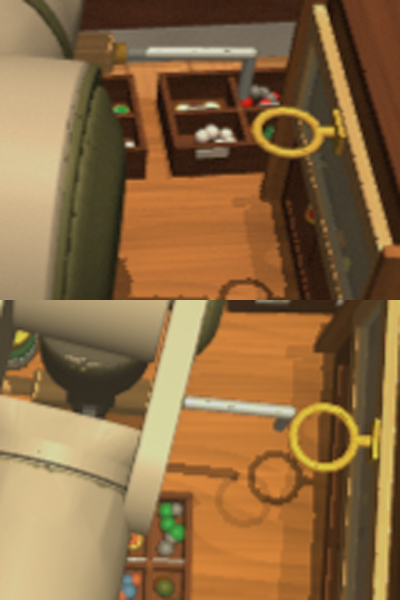

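View pics/t3.png

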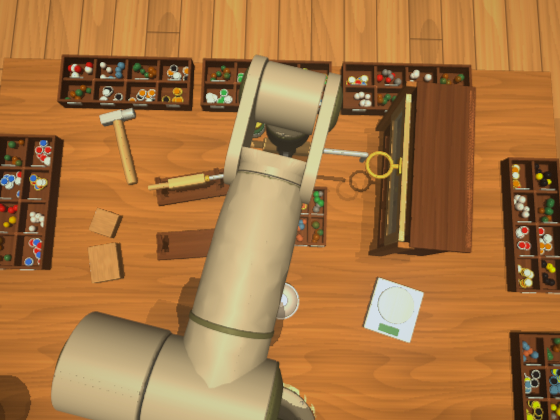

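```bash
cat >> h.py <<'E'
def tri(t,s,a,b):
    (o1,d1),(o2,d2)=ray(t,*a),ray(s,*b)
    d1/=np.linalg.norm(d1);d2/=np.linalg.norm(d2)
    x=np.linalg.lstsq(np.c_[d1,-d2],o2-o1,rcond=None)[0]
    p,q=o1+x[0]*d1,o2+x[1]*d2; return (p+q)/2,np.linalg.norm(p-q)
E
python3 - <<'E'
from h import *
t=ctrl.capture('top');s=ctrl.capture('scene')
print(tri(t,s,(362,159.5),(348.6,148.5)), tri(t,s,(365.2,154.6),(349,131)))
for z in (297,): print(atz(t,362,159.5,z),atz(s,348.6,148.5,z))
print(atz(t,365.2,154.6,342),atz(s,349,131,342))
for z in (255,258,260):print(atz(t,380.2,164.86,z),atz(s,364.3,162.2,z))
a=t['img'][130:190,320:420,::-1];b=s['img'][110:185,320:420,::-1]
cv2.imwrite('pics/st4.png',np.vstack([cv2.resize(x,None,fx=4.4,fy=4.4,interpolation=cv2.INTER_CUBIC) for x in(a,b)]))
E
```

```text
(array([ 605.50659636, -175.18612003,  295.4421708 ]), np.float64(3.2017312741371193)) (array([ 603.10473846, -170.86460783,  341.65273483]), np.float64(0.4795452301885256))
[ 605.35353212 -173.30233508  297.        ] [ 603.66189012 -176.25006146  297.        ]
[ 602.96963569 -171.03650345  342.        ] [ 602.68743127 -170.48614248  342.        ]
[ 606.09485638 -218.99214107  255.        ] [ 606.19262913 -215.75317427  255.        ]
[ 605.32340342 -218.31128417  258.        ] [ 603.03836222 -214.5424697   258.        ]
[ 604.80910145 -217.85737957  260.        ] [ 600.93551761 -213.73533332  260.        ]
```

View pics/st4.png

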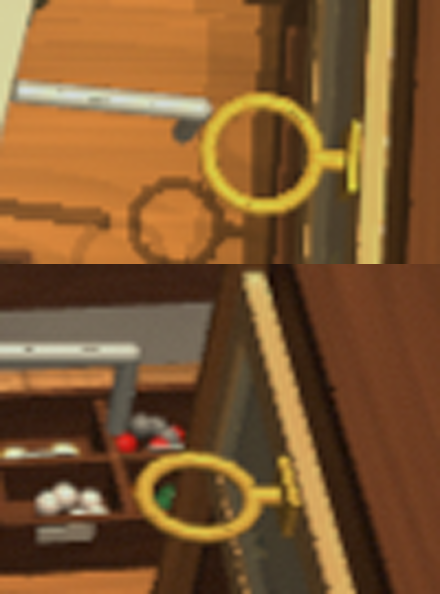

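Emit:
jog_arm(targets=[{"offset": [0.002, 0, -0.015], "yaw": 0}, {"offset": [0.004, 0, -0.03], "yaw": 0}, {"offset": [0.004, 0, -0.044], "yaw": 0}, {"offset": [0.004, 0, -0.044], "yaw": 0}, {"offset": [0.004, 0, -0.044], "yaw": 0}])

```text
time_s: 5.48
eef_pos: [615.2, -65.0, 343.3]
ee_rot: [0.707, -0.706, 0.026, -0.028]
force: [0.1, 0.6, -2.1]
grip_width: 0.265
```

```bash
python3 - <<'E'
from h import *
t=ctrl.capture('top');s=ctrl.capture('scene')
plan([615,-67,342],-1.646)
for n,c in(('t',t),('s',s)):
  for z in (300,262): print(n,z,proj(c,[605,-217,z]))
a=t['img'][130:190,320:420,::-1];b=s['img'][110:185,320:420,::-1]
cv2.imwrite('pics/st5.png',np.vstack([cv2.resize(x,None,fx=4.4,fy=4.4,interpolation=cv2.INTER_CUBIC) for x in(a,b)]))
E
```

```text
t 5.5833 p [615.3 -63.8 343.4] F [-1.1  0.5 -1.7] grip 0.265
tool axes [[0.997, 0.003, 0.075], [-0.075, 0.002, 0.997], [0.003, -1.0, 0.002]]
tool z heading 1.4961
yaw 0.0005
offset [-0.      0.0014 -0.0032]
t 300 [384.27072593 159.81755735]
t 262 [380.00081395 164.52277325]
s 300 [368.82020664 145.92702744]
s 262 [365.58836583 160.06032769]
```

View pics/st5.png

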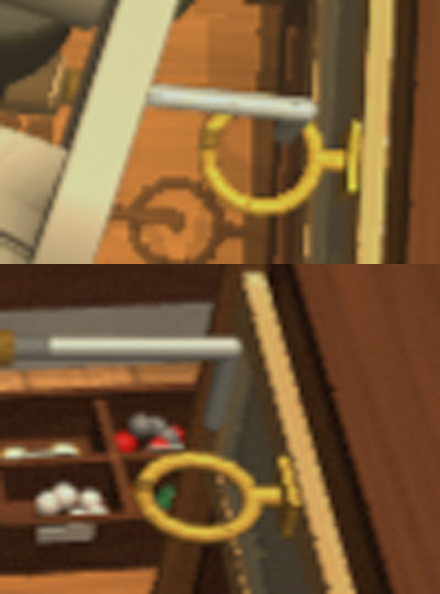

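Both views put the tip over the ring centre: top (384.8,159.8) against an expected (384.3,159.8), and scene (368.6,147.3) against (368.8,145.9). Lowering the hook in.

Emit:
jog_arm(targets=[{"offset": [0, 0.01, 0], "yaw": 0}, {"offset": [0, 0.02, 0], "yaw": 0}, {"offset": [0, 0.03, 0], "yaw": 0}, {"offset": [0, 0.04, 0], "yaw": 0}, {"offset": [0, 0.05, 0], "yaw": 0}, {"offset": [0, 0.06, 0], "yaw": 0}, {"offset": [0, 0.06, 0], "yaw": 0}, {"offset": [0, 0.06, 0], "yaw": 0}])

```text
time_s: 6.25
eef_pos: [615.4, -63.6, 282.9]
ee_rot: [0.707, -0.706, 0.026, -0.027]
force: [-0.4, 0.9, -1.4]
grip_width: 0.267
```

```bash
python3 - <<'E'
from h import *
t=ctrl.capture('top');s=ctrl.capture('scene')
plan([615,-67,282],-1.646)
a=t['img'][130:190,320:420,::-1];b=s['img'][110:185,320:420,::-1]
cv2.imwrite('pics/st6.png',np.vstack([cv2.resize(x,None,fx=4.4,fy=4.4,interpolation=cv2.INTER_CUBIC) for x in(a,b)]))
E
```

```text
t 6.35 p [615.7 -63.7 284. ] F [-1.5 -0.7 -2.1] grip 0.26
tool axes [[0.997, 0.005, 0.075], [-0.075, 0.001, 0.997], [0.004, -1.0, 0.002]]
tool z heading 1.4961
yaw 0.0005
offset [-0.0004  0.002  -0.0033]
```

View pics/st6.png

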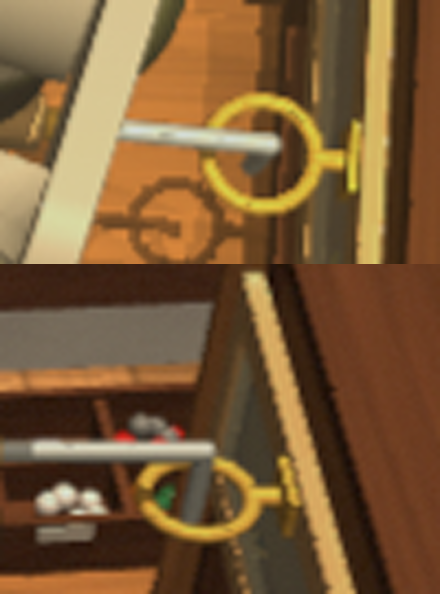

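Hook is in the ring with no contact. Now pulling down.

Emit:
jog_arm(targets=[{"offset": [0, 0.006, 0], "yaw": 0}, {"offset": [0, 0.012, 0], "yaw": 0}, {"offset": [0, 0.018, 0], "yaw": 0}, {"offset": [0, 0.026, 0], "yaw": 0}, {"offset": [0, 0.034, 0], "yaw": 0}, {"offset": [0, 0.042, 0], "yaw": 0}, {"offset": [0, 0.05, 0], "yaw": 0}, {"offset": [0, 0.058, 0], "yaw": 0}, {"offset": [0, 0.066, 0], "yaw": 0}, {"offset": [0, 0.074, 0], "yaw": 0}, {"offset": [0, 0.08, 0], "yaw": 0}, {"offset": [0, 0.08, 0], "yaw": 0}])

```text
time_s: 7.35
eef_pos: [615.7, -63.6, 202.3]
ee_rot: [0.707, -0.706, 0.026, -0.027]
force: [0.9, -0.6, -1.3]
grip_width: 0.264
```

```bash
python3 - <<'E'
from h import *
t=ctrl.capture('top');s=ctrl.capture('scene')
plan([615.7,-63.7,148],-1.646)
a=t['img'][130:200,320:420,::-1];b=s['img'][130:220,320:420,::-1]
cv2.imwrite('pics/st7.png',np.vstack([cv2.resize(x,None,fx=3.7,fy=3.7,interpolation=cv2.INTER_CUBIC) for x in(a,b)]))
E
```

```text
t 7.45 p [616.  -63.5 203.6] F [-0.4  0.8 -1. ] grip 0.266
tool axes [[0.997, 0.004, 0.075], [-0.075, 0.002, 0.997], [0.004, -1.0, 0.002]]
tool z heading 1.496
yaw 0.0004
offset [-0.0005  0.0556 -0.0003]
```

View pics/st7.png

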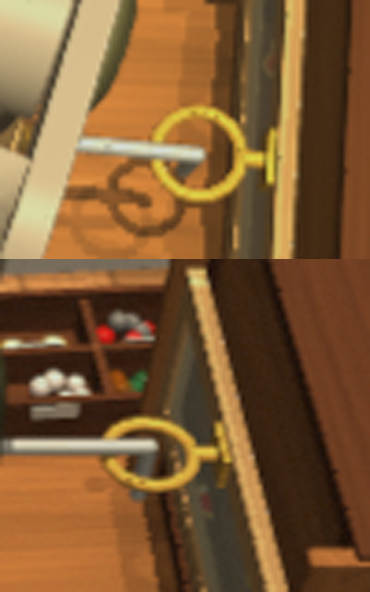

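The sash follows, with the hook centred in the ring and the pole level. I'll go on to the stop.

Emit:
jog_arm(targets=[{"offset": [0, 0.008, 0], "yaw": 0}, {"offset": [0, 0.016, 0], "yaw": 0}, {"offset": [0, 0.024, 0], "yaw": 0}, {"offset": [0, 0.032, 0], "yaw": 0}, {"offset": [0, 0.04, 0], "yaw": 0}, {"offset": [0, 0.046, 0], "yaw": 0}, {"offset": [0, 0.05, 0], "yaw": 0}, {"offset": [0, 0.052, 0], "yaw": 0}, {"offset": [0, 0.052, 0], "yaw": 0}])

```text
time_s: 8.2
eef_pos: [616.0, -63.4, 151.0]
ee_rot: [0.707, -0.706, 0.025, -0.027]
force: [-0.1, -1.0, 0.3]
grip_width: 0.266
```

```bash
python3 - <<'E'
from h import *
t=ctrl.capture('top');s=ctrl.capture('scene')
plan([615.7,-63.7,148],-1.646)
a=t['img'][130:210,320:420,::-1];b=s['img'][160:250,320:420,::-1]
cv2.imwrite('pics/st8.png',np.vstack([cv2.resize(x,None,fx=3.5,fy=3.5,interpolation=cv2.INTER_CUBIC) for x in(a,b)]))
for z in(140,150): print(proj(t,[605,-217,z]),proj(s,[605,-217,z]))
E
```

```text
t 8.3 p [616.  -63.3 151.5] F [ 0.7 -0.2 -1.1] grip 0.269
tool axes [[0.997, 0.003, 0.075], [-0.075, 0.003, 0.997], [0.003, -1.0, 0.003]]
tool z heading 1.4957
yaw 0.0001
offset [-0.0002  0.0034 -0.0004]
[368.30367908 177.41239372] [356.52246861 199.70678772]
[369.16306889 176.46539186] [357.19937785 196.7465672 ]
```

View pics/st8.png

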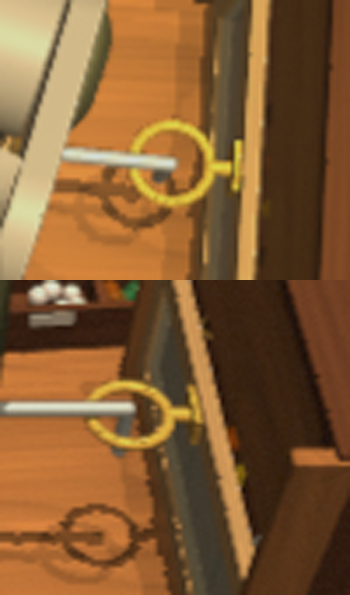

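Emit:
jog_arm(targets=[{"offset": [0, 0.003, 0], "yaw": 0}, {"offset": [0, 0.006, 0], "yaw": 0}, {"offset": [0, 0.007, 0], "yaw": 0}, {"offset": [0, 0.007, 0], "yaw": 0}])

```text
time_s: 8.63
eef_pos: [616.2, -63.3, 144.6]
ee_rot: [0.707, -0.706, 0.025, -0.028]
force: [0.5, 0.4, 3.6]
grip_width: 0.263
```

```bash
python3 - <<'E'
from h import *
t=ctrl.capture('top');s=ctrl.capture('scene')
plan([615.7,-63.7,148],-1.646)
a=t['img'][130:210,320:420,::-1];b=s['img'][160:250,320:420,::-1]
cv2.imwrite('pics/st9.png',np.vstack([cv2.resize(x,None,fx=3.5,fy=3.5,interpolation=cv2.INTER_CUBIC) for x in(a,b)]))
E
```

```text
t 8.7333 p [616.1 -63.4 144.7] F [ 0.6 -0.5  2.5] grip 0.264
tool axes [[0.997, 0.004, 0.075], [-0.075, 0.002, 0.997], [0.004, -1.0, 0.003]]
tool z heading 1.4958
yaw 0.0002
offset [-0.0004 -0.0033 -0.0004]
```

View pics/st9.png

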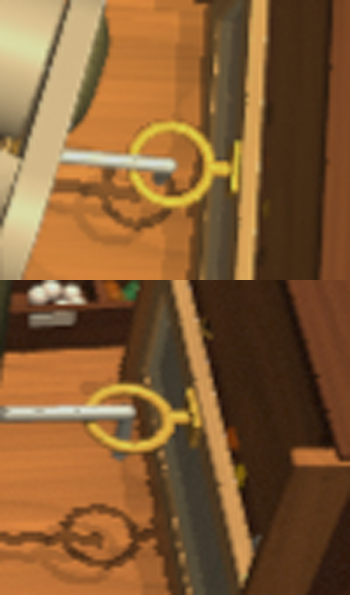

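```bash
cat >> h.py <<'E'
def ringout(c,x0,x1,y0,y1):
    im=c['img'][y0:y1,x0:x1].astype(int)
    m=((im[...,0]>120)&(im[...,1]>95)&(im[...,2]<95)&(im[...,0]-im[...,2]>80)&(abs(im[...,0]-im[...,1])<60)).astype(np.uint8)
    pts=cv2.findNonZero(m).reshape(-1,2); return pts+[x0,y0]
def fitz(c,pts,xy,zs):
    # mean mismatch of ring-mask pts to circle radius 26 at xy,z
    out=[]
    for z in zs:
        q=np.array([atz(c,*p,z)[:2] for p in pts]); r=np.hypot(*(q-xy).T); ok=r<34
        out.append((z,round(float(np.median(abs(r[ok]-26))),2),int(ok.sum())))
    return out
E
python3 - <<'E'
from h import *
s=ctrl.capture('scene');t=ctrl.capture('top')
from scipy.optimize import least_squares
def ell(c,x0,x1,y0,y1):
    p=ringout(c,x0,x1,y0,y1); h=cv2.convexHull(p.astype(np.int32)); e=cv2.fitEllipse(h); return e
# crop away the stem
es=ell(s,343,369,180,225); et=ell(t,355,381,160,195); print(es,et)
for z in (135,140,145,150): print(z,proj(s,[605,-217,z]),proj(t,[605,-217,z]))
print(tri(t,s,et[0],es[0]))
E
```

```text
((356.96728515625, 200.54525756835938), (24.44160270690918, 28.71010398864746), 137.17454528808594) ((368.5903625488281, 178.93817138671875), (26.486572265625, 44.30977249145508), 17.85914421081543)
135 [356.18800434 201.16944762] [367.87986822 177.87941074]
140 [356.52246861 199.70678772] [368.30367908 177.41239372]
145 [356.85958258 198.23254033] [368.73139457 176.941074  ]
150 [357.19937785 196.7465672 ] [369.16306889 176.46539186]
(array([ 601.09470285, -217.16731301,  141.45435705]), np.float64(0.3579870381889953))
```

Emit:
jog_arm(targets=[{"offset": [0, 0.002, 0], "yaw": 0}, {"offset": [0, 0.004, 0], "yaw": 0}, {"offset": [0, 0.005, 0], "yaw": 0}, {"offset": [0, 0.005, 0], "yaw": 0}])

```text
time_s: 9.17
eef_pos: [616.4, -63.4, 140.0]
ee_rot: [0.707, -0.706, 0.025, -0.028]
force: [0.6, 1.7, 6.8]
grip_width: 0.261
```

```bash
python3 - <<'E'
from h import *
s=ctrl.capture('scene');t=ctrl.capture('top')
plan([615.7,-63.7,148],-1.646)
a=t['img'][130:210,320:420,::-1];b=s['img'][160:250,320:420,::-1]
cv2.imwrite('pics/st10.png',np.vstack([cv2.resize(x,None,fx=3.5,fy=3.5,interpolation=cv2.INTER_CUBIC) for x in(a,b)]))
E
```

```text
t 9.2667 p [616.4 -63.4 140.1] F [0.6 1.1 5.5] grip 0.265
tool axes [[0.997, 0.005, 0.075], [-0.075, 0.002, 0.997], [0.004, -1.0, 0.002]]
tool z heading 1.496
yaw 0.0004
offset [-0.0006 -0.0079 -0.0004]
```

View pics/st10.png

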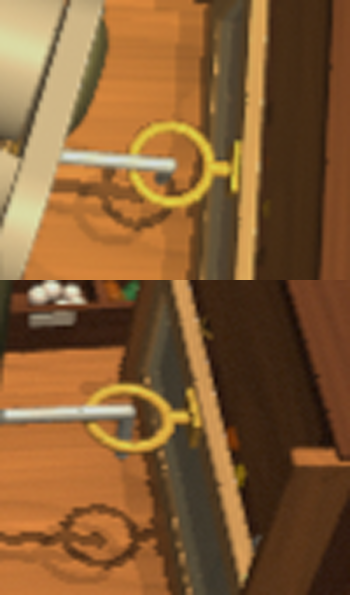

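Force rises while the ring stays put at about (357,200) in the scene picture, so the sash is at its stop. Lifting the hook straight out.

Emit:
jog_arm(targets=[{"offset": [0, -0.008, 0], "yaw": 0}, {"offset": [0, -0.016, 0], "yaw": 0}, {"offset": [0, -0.026, 0], "yaw": 0}, {"offset": [0, -0.036, 0], "yaw": 0}, {"offset": [0, -0.046, 0], "yaw": 0}, {"offset": [0, -0.056, 0], "yaw": 0}, {"offset": [0, -0.068, 0], "yaw": 0}, {"offset": [0, -0.08, 0], "yaw": 0}, {"offset": [0, -0.09, 0], "yaw": 0}, {"offset": [0, -0.1, 0], "yaw": 0}, {"offset": [0, -0.1, 0], "yaw": 0}])

```text
time_s: 10.18
eef_pos: [616.5, -63.7, 242.6]
ee_rot: [0.707, -0.706, 0.024, -0.029]
force: [-0.0, -1.3, -0.8]
grip_width: 0.268
```

```bash
python3 - <<'E'
from h import *
s=ctrl.capture('scene');t=ctrl.capture('top')
plan([615.7,-20,345],-1.646)
a=t['img'][130:210,320:420,::-1];b=s['img'][140:230,320:420,::-1]
cv2.imwrite('pics/st11.png',np.vstack([cv2.resize(x,None,fx=3.5,fy=3.5,interpolation=cv2.INTER_CUBIC) for x in(a,b)]))
E
```

```text
t 10.2833 p [615.9 -63.5 240.1] F [ 0.  -1.2 -2.7] grip 0.265
tool axes [[0.997, 0.005, 0.075], [-0.075, 0.002, 0.997], [0.004, -1.0, 0.002]]
tool z heading 1.4959
yaw 0.0003
offset [-0.003  -0.1048  0.0436]
```

View pics/st11.png

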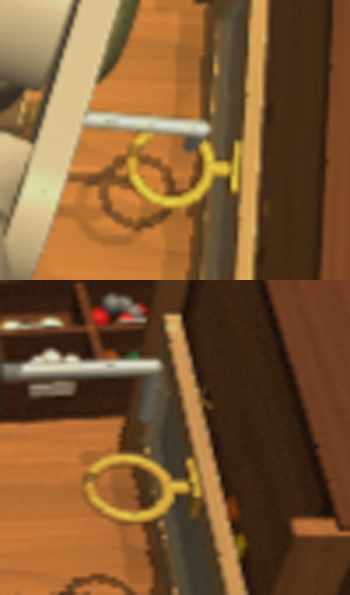

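```bash
python3 - <<'E'
from h import *
s=ctrl.capture('scene');t=ctrl.capture('top')
_,p,r=st();d=-r.as_matrix()[:,2]
for k in (70,155):
  for a in (0,.03,.06): print(k,a,proj(s,p+[0,0,1]+np.r_[d[:2]*k,k*a]),proj(t,p+[0,0,1]+np.r_[d[:2]*k,k*a]))
b=s['img'][140:190,300:380,::-1]
cv2.imwrite('pics/z12.png',cv2.resize(b,None,fx=10,fy=10,interpolation=cv2.INTER_CUBIC))
E
```

```text
70 0 [324.0330203  167.97598371] [338.10988787 163.60005379]
70 0.03 [324.12805766 167.24642895] [338.24305332 163.35324117]
70 0.06 [324.22343895 166.51423394] [338.37678602 163.10537718]
155 0 [364.42828287 168.01305031] [378.21226147 167.4976901 ]
155 0.03 [364.80060621 166.39635388] [378.69718953 166.96806331]
155 0.06 [365.17592233 164.76666227] [379.18671619 166.43341405]
```

View pics/z12.png

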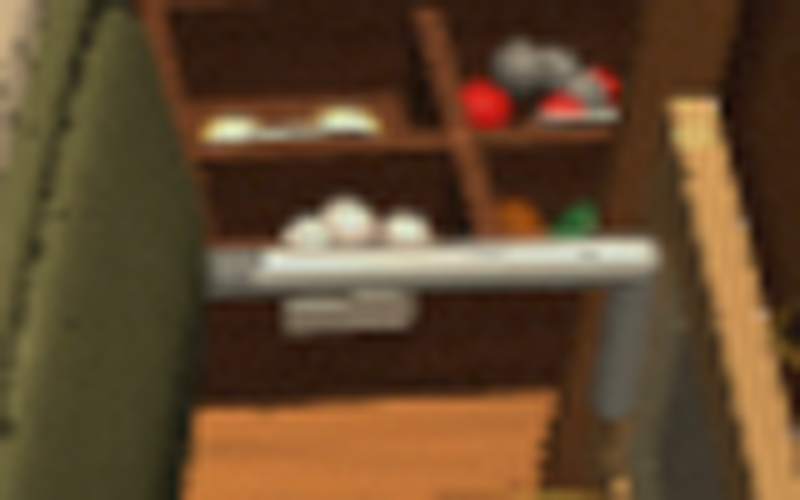

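The hook is clear and the sash is down. The pole has tilted about 0.045 rad hook-up in the grip, which is harmless for laying it down. Going back.

Emit:
jog_arm(targets=[{"offset": [-0.0, -0.02, 0.0], "yaw": 0}, {"offset": [-0.0, -0.04, 0.01], "yaw": 0}, {"offset": [-0.001, -0.06, 0.02], "yaw": 0}, {"offset": [-0.002, -0.08, 0.03], "yaw": 0}, {"offset": [-0.003, -0.1, 0.04], "yaw": 0}, {"offset": [-0.003, -0.105, 0.044], "yaw": 0}, {"offset": [-0.003, -0.105, 0.044], "yaw": 0}])

```text
time_s: 10.97
eef_pos: [615.9, -18.9, 345.0]
ee_rot: [0.707, -0.706, 0.024, -0.028]
force: [0.2, 0.9, -1.5]
grip_width: 0.269
```

```bash
python3 - <<'E'
from h import *
plan([452,206,345],1.662)
E
```

```text
t 10.9667 p [615.9 -18.9 345. ] F [ 0.2  0.9 -1.5] grip 0.269
tool axes [[0.997, 0.005, 0.074], [-0.074, 0.002, 0.997], [0.005, -1.0, 0.002]]
tool z heading 1.497
yaw -0.165
offset [-0.18   -0.0004  0.2123]
```

Emit:
jog_arm(targets=[{"offset": [-0.018, 0, 0.021], "yaw": -0.016}, {"offset": [-0.036, 0, 0.042], "yaw": -0.033}, {"offset": [-0.054, 0, 0.064], "yaw": -0.05}, {"offset": [-0.072, 0, 0.085], "yaw": -0.066}, {"offset": [-0.09, 0, 0.106], "yaw": -0.082}, {"offset": [-0.108, 0, 0.127], "yaw": -0.099}, {"offset": [-0.126, 0, 0.149], "yaw": -0.115}, {"offset": [-0.144, 0, 0.17], "yaw": -0.132}, {"offset": [-0.162, 0, 0.191], "yaw": -0.148}, {"offset": [-0.18, 0, 0.212], "yaw": -0.165}, {"offset": [-0.18, 0, 0.212], "yaw": -0.165}, {"offset": [-0.18, 0, 0.212], "yaw": -0.165}])

```text
time_s: 11.97
eef_pos: [451.4, 206.0, 343.3]
ee_rot: [0.707, -0.706, -0.034, 0.032]
force: [0.1, -0.6, -2.2]
grip_width: 0.263
```

```bash
python3 - <<'E'
from h import *
plan([452,206,110],1.662)
E
```

```text
t 11.9667 p [451.4 206.  343.3] F [ 0.1 -0.6 -2.2] grip 0.263
tool axes [[0.996, 0.003, -0.093], [0.093, 0.001, 0.996], [0.003, -1.0, 0.001]]
tool z heading 1.6635
yaw 0.0015
offset [-1.000e-04  2.333e-01 -3.000e-04]
```

Emit:
jog_arm(targets=[{"offset": [0, 0.025, 0], "yaw": 0}, {"offset": [0, 0.05, 0], "yaw": 0}, {"offset": [0, 0.075, 0], "yaw": 0}, {"offset": [0, 0.1, 0], "yaw": 0}, {"offset": [0, 0.125, 0], "yaw": 0}, {"offset": [0, 0.15, 0], "yaw": 0}, {"offset": [0, 0.175, 0], "yaw": 0}, {"offset": [0, 0.195, 0], "yaw": 0}, {"offset": [0, 0.215, 0], "yaw": 0}, {"offset": [0, 0.225, 0], "yaw": 0}, {"offset": [0, 0.233, 0], "yaw": 0}, {"offset": [0, 0.233, 0], "yaw": 0}])

```text
time_s: 12.97
eef_pos: [451.8, 205.6, 108.8]
ee_rot: [0.707, -0.706, -0.033, 0.032]
force: [-0.4, -0.1, -1.2]
grip_width: 0.267
```

```bash
python3 - <<'E'
from h import *
plan([452,206,77],1.662)
s=cap('scene','s13.png'); a=cv2.imread('pics/s13.png'); cv2.imwrite('pics/s13z.png',cv2.resize(a[230:330,160:280],(720,600),interpolation=cv2.INTER_CUBIC))
E
```

```text
t 12.9667 p [451.8 205.6 108.8] F [-0.4 -0.1 -1.2] grip 0.267
tool axes [[0.996, 0.0, -0.092], [0.092, 0.001, 0.996], [0.0, -1.0, 0.001]]
tool z heading 1.6626
yaw 0.0006
offset [0.0003 0.0318 0.0003]
```

View pics/s13z.png

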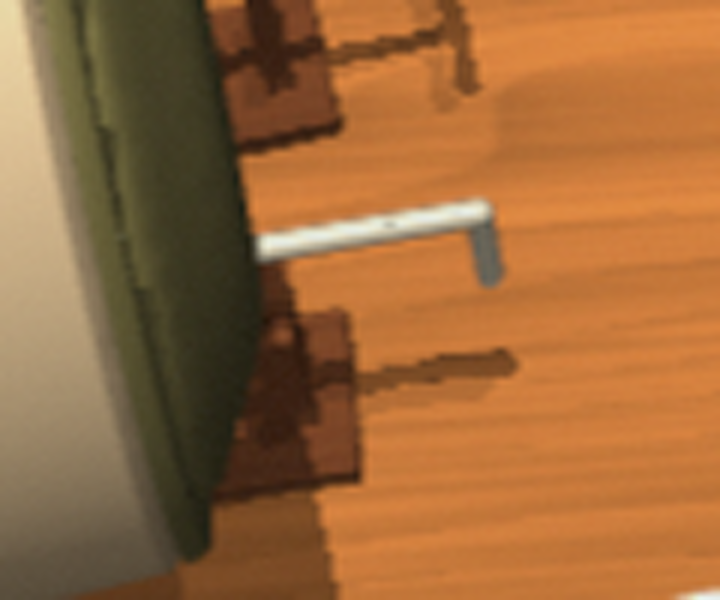

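The pole is lined up above the rest's V cradle. Lowering the last 33 mm.

Emit:
jog_arm(targets=[{"offset": [0, 0.01, 0], "yaw": 0}, {"offset": [0, 0.018, 0], "yaw": 0}, {"offset": [0, 0.025, 0], "yaw": 0}, {"offset": [0, 0.03, 0], "yaw": 0}, {"offset": [0, 0.033, 0], "yaw": 0}, {"offset": [0, 0.033, 0], "yaw": 0}])

```text
time_s: 13.52
eef_pos: [452.5, 206.0, 76.8]
ee_rot: [0.707, -0.706, -0.033, 0.032]
force: [-0.1, 0.8, -0.8]
grip_width: 0.265
```

Emit:
jog_arm(targets=[{"offset": [0, 0, 0], "yaw": 0}, {"offset": [0, 0, 0], "yaw": 0}, {"offset": [0, 0, 0], "yaw": 0}, {"offset": [0, 0, 0], "yaw": 0}, {"offset": [0, 0, 0], "yaw": 0}, {"offset": [0, 0, 0], "yaw": 0}, {"offset": [0, 0, 0], "yaw": 0}, {"offset": [0, 0, 0], "yaw": 0}, {"offset": [0, 0, 0], "yaw": 0}], fingers=0.08, grip_force=20)

```text
time_s: 14.27
eef_pos: [452.5, 206.0, 76.8]
ee_rot: [0.707, -0.706, -0.033, 0.032]
force: [1.0, 0.7, 0.1]
grip_width: 0.935
```

Emit:
jog_arm(targets=[{"offset": [0, -0.02, 0], "yaw": 0}, {"offset": [0, -0.045, 0], "yaw": 0}, {"offset": [0, -0.075, 0], "yaw": 0}, {"offset": [0, -0.11, 0], "yaw": 0}, {"offset": [0, -0.14, 0], "yaw": 0}, {"offset": [0, -0.17, 0], "yaw": 0}, {"offset": [-0.03, -0.17, 0.03], "yaw": 0}, {"offset": [-0.06, -0.17, 0.06], "yaw": 0}, {"offset": [-0.09, -0.17, 0.09], "yaw": 0}, {"offset": [-0.12, -0.17, 0.12], "yaw": 0}, {"offset": [-0.15, -0.17, 0.15], "yaw": 0}, {"offset": [-0.15, -0.17, 0.15], "yaw": 0}])

```text
time_s: 15.27
eef_pos: [284.5, 344.1, 246.8]
ee_rot: [0.707, -0.705, -0.035, 0.034]
force: [1.1, -0.3, 0.7]
grip_width: 0.934
```

Emit:
jog_arm(targets=[{"offset": [-0.02, 0, 0.02], "yaw": 0}, {"offset": [-0.04, 0, 0.04], "yaw": 0}, {"offset": [-0.06, 0, 0.07], "yaw": 0}, {"offset": [-0.08, 0, 0.09], "yaw": 0}, {"offset": [-0.09, 0, 0.12], "yaw": 0}, {"offset": [-0.09, 0, 0.12], "yaw": 0}])

```text
time_s: 15.77
eef_pos: [181.2, 457.6, 246.8]
ee_rot: [0.708, -0.705, -0.036, 0.035]
force: [0.4, 1.1, 0.0]
grip_width: 0.936
```

```bash
python3 - <<'E'
from h import *
t=cap('top','t14.png'); s=cap('scene','s14.png'); print(st()[0]['force'],st()[1])
a=t['img'][215:275,140:270,::-1];b=s['img'][255:325,115:255,::-1];o=cv2.imread('pics/top0.png')[215:275,140:270];o2=cv2.imread('pics/scene0.png')[255:325,115:255]
f=lambda x:cv2.resize(x,(400,200),interpolation=cv2.INTER_CUBIC)
cv2.imwrite('pics/z14.png',np.vstack([np.hstack([f(o),f(a)]),np.hstack([f(o2),f(b)])]))
E
```

```text
[ 1.32323412 -0.2721769   0.73881894] [182.96289414 455.0506127  246.58190577]
```

View pics/z14.png

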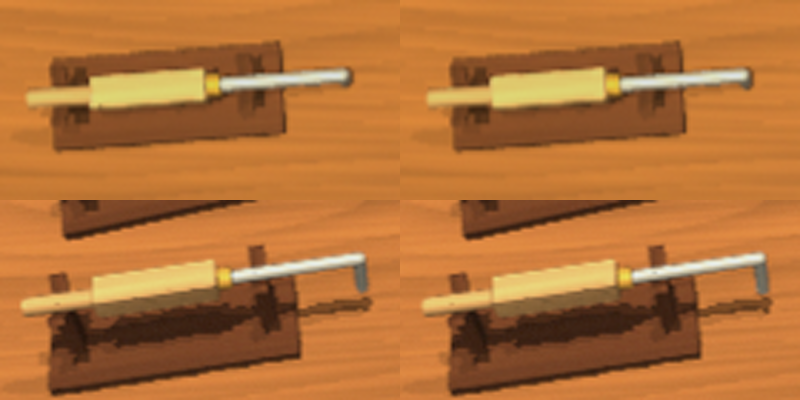

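View pics/s14.png

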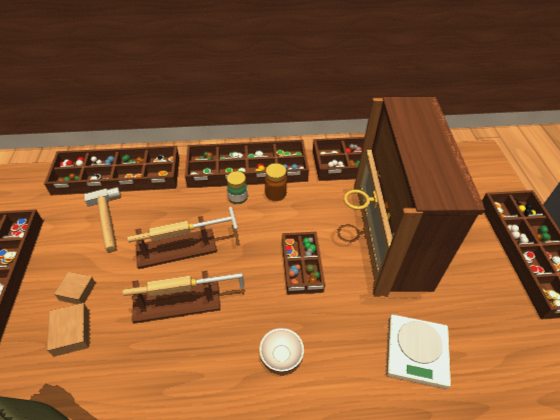

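```bash
python3 - <<'E'
from h import *
t=ctrl.capture('top');s=ctrl.capture('scene')
def hole(c,x0,x1,y0,y1):
    im=c['img'][y0:y1,x0:x1].astype(int)
    m=((im[...,0]>140)&(im[...,1]>110)&(im[...,2]<110)).astype(np.uint8)
    cns,h=cv2.findContours(m,cv2.RETR_CCOMP,cv2.CHAIN_APPROX_NONE)
    k=max([c for c,hh in zip(cns,h[0]) if hh[3]>=0],key=cv2.contourArea); e=cv2.fitEllipse(k); return e[0][0]+x0,e[0][1]+y0
a=hole(t,350,395,155,200);b=hole(s,340,376,180,225)
print(a,b,tri(t,s,a,b))
for z in(135,140,145,150,155):print(z,proj(t,[605,-217,z]),proj(s,[605,-217,z]))
E
```

```text
(369.4658374786377, 176.89130210876465) (357.9537925720215, 199.03792572021484) (array([ 606.02310551, -219.95556183,  140.90454538]), np.float64(0.8449035763948615))
135 [367.87986822 177.87941074] [356.18800434 201.16944762]
140 [368.30367908 177.41239372] [356.52246861 199.70678772]
145 [368.73139457 176.941074  ] [356.85958258 198.23254033]
150 [369.16306889 176.46539186] [357.19937785 196.7465672 ]
155 [369.59875727 175.98528644] [357.54188655 195.24872787]
```

```bash
python3 -c "
from rig import ctrl
print(ctrl.finish_job())"
```

```text
the job is handed in; nothing more can be done
None
```

I hooked the pole into the ring, pulled the sash down to its stop, lifted the hook out and laid the pole back on its rest. I handed the job in at about 16 s of the 48 s allowed; the system gives no verdict, so these are my own last checks:

- **Pole:** in both cameras it looks the same as at the start, within about a pixel (1–2 mm). The other pole and everything else look undisturbed.
- **Sash:** I triangulated the ring at 141 mm above the table, against 140 mm when fully down. The pushing force rose to about 6 N while the ring stayed still, so it was at its stop.
- **Robot:** the gripper is open and well clear of everything, with no contact force beyond noise.

**Disagreement:** the same measurement put the ring at 255 mm at the start, against 260 mm stated for fully up. The travel it shows is therefore only 114 mm rather than 120. I put that down to camera calibration; 114 mm is still past the required 108 mm.

**Slip:** pushing at the stop tilted the pole about 0.045 rad in the grip. It settled level again once released.

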